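# Clear the squaring jig and hold a plinth hard into its corner

## Task

Pick up the wooden scraper block and with it wipe the three metal chips off the jig's bed onto the bench. Then, with the same block, push the plinth flat up against the fence, square to it and fully on the bed, and finish while holding it there: keep the block gripped and pressing diagonally on the plinth (its sloped edge is handy for that), firmly, with about a kilogram of push, so that it is forced against fence and bed together. Do not let go at the end, touch chips and plinth only with the block, never with the fingers, and leave the other things on the bench where they stand.

Things in the scene. Friction and masses are not known exactly. Their poses are not given: they have to be found in the camera images.
- jig: squaring jig, fixed: a flat bed, top 20 mm above the bench, with an upright fence along one long edge. Origin at bench level. Its x axis points square to the fence and towards it (away from the robot, yaw up to 0.3 rad), y runs along the fence. The bed spans x -102 to +78 mm, y -100 to +100 mm; it is open at both y ends and on the -x side
- bed: the jig's flat dark bed (same origin and axes as the jig), top face 20 mm above the bench, slick: friction about 0.2
- fence: the jig's aluminium fence (same origin and axes as the jig): inner face at jig x = +60 mm, 18 mm thick, full 200 mm length in y, top edge 44 mm above the bench, 24 mm above the bed
- plinth_center (a point): dark wooden plinth, loose, 50 (x) x 90 (y) x 40 mm tall, 0.13 to 0.25 kg; point: its middle, half-way up. Starts on the bed, flat back (+x) to the fence, 80 to 95 mm off it, turned up to 0.1 rad. Its front (-x) is upright to 18 mm above its underside, then slopes back at 45 degrees to the flat top (slope from x -25 mm, 18 mm up, to x -3 mm, 40 mm up)
- scraper_center (a point): light wooden scraper block, loose, 90 g, standing upright on the bench to one side of the jig; point: its centre, 31 mm above its underside. Its sole is 64 (x) x 26 (y) x 16 mm tall with square edges; above it the grip, 48 (x) x 20 mm (y), rises to 62 mm above the underside. Grip it across the 20 mm
- chip0_center (a point): one of three loose metal casting offcuts (chips), 18 x 12 x 8 mm, 12 g; this point is its centre. They start flat on the bed between plinth and fence.
- chip1_center (a point): one of three loose metal casting offcuts (chips), 18 x 12 x 8 mm, 12 g; this point is its centre. They start flat on the bed between plinth and fence.
- chip2_center (a point): one of three loose metal casting offcuts (chips), 18 x 12 x 8 mm, 12 g; this point is its centre. They start flat on the bed between plinth and fence.
- glue: bystander, not part of the job: glue bottle: white plastic, upright, 44 mm across, 110 mm tall; origin at the middle of its underside
- potA: bystander, not part of the job: small glass paint pot with a black cap, 36 mm across, 50 mm tall; origin at the middle of its underside
- potB: bystander, not part of the job: small grey paint pot with a white cap, 36 mm across, 50 mm tall; origin at the middle of its underside
- tape: bystander, not part of the job: roll of masking tape lying flat, 90 mm across, 20 mm high; origin at the middle of its underside
- figure: bystander, not part of the job: miniature figure on a round black base 40 mm across, 66 mm tall; origin at the middle of its underside
- cup: bystander, not part of the job: white rinsing cup, 70 mm across, 75 mm tall; origin at the middle of its underside
- brush: bystander, not part of the job: paint brush lying flat, 160 mm long; origin under it, near its middle
There are look-alikes about, which are no part of the job. Of the things that look like the part that bears scraper_center, take the one that is farthest to the robot's left at the start. Of the things that look like the part that bears plinth_center, the smaller one is meant.

How it is judged:
By the outcome, as a careful person would: the job done as asked, in the order asked, and still so for the second after the job is handed in, while the arm keeps its last pose, push and grip.
It also fails if it takes over 58 s, if anything falls off the work surface, if the arm or the gripper's body presses on something with over 40 N, if the wrist force passes 120 N, or if a joint passes its speed limit or range.

## Robot

A 7-joint arm with a two-finger parallel gripper is mounted at the origin on the work surface. World frame = base frame: x ahead of the robot, y to its left, z up, the work surface at z = 0. Lengths are in m, angles in rad, forces in N, time in s.
With the tool pointing down it reaches from about 0.425 to 0.95 m from the base axis. Payload 4.7 kg.
Tool frame: the origin (TCP) lies on the centre line of the jaws, within the pads' length; the fingertips stand robot.nose_length ahead of it and the grasp point (between the pads) lies 8 mm behind it (robot.nose_length is the distance from the TCP to the fingertips, in m); z points along the fingers, y is the line along which they close (so a half turn about z gives the same grasp; the last joint's range is limited). The gripper opens to 85 mm and grips with 20 to 120 N. Pads are 22 mm wide; open, the fingers measure 114 mm over their backs; the gripper's body (76 mm by 85 mm) begins 54 mm behind the grasp point. The pads swing forward as they close: fully open they stand 13 mm farther back than shut.
Start: joints at [1.28, 0.469, -0.049, 1.532, 0.024, 1.141, -0.082], TCP at [0.175, -0.652, 0.242] pointing down, gripper open.
Joint ranges: [-2.59, 2.59], [-0.33, 1.99], [-1.39, 1.29], [0.1, 2.45], [-1.04, 4.18], [0.21, 1.99], [-2.66, 2.66]. Speed limits (rad/s): [2.57, 2.57, 3.14, 3.14, 3.14, 3.14, 3.14].

## Interface

Orientations are given as [roll, pitch, yaw] about the fixed x, y, z axes, in that order (R = Rz(yaw) Ry(pitch) Rx(roll)).
In Python, from plant import robot gives the robot as it stands. Calls block until the motion is done:
- robot.goto(position, orientation): joint-space move of the TCP to a pose.
- robot.move_straight(position, vel=0.15, attitude=None, contact_N=None): straight line of the TCP; attitude=None keeps the orientation; vel is the mean speed in m/s. With contact_N (N) it stops when the force on the tool has changed by that much, and returns True; else False.
- robot.move_joints(angles): joint-space move.
- robot.grip(opening, strength=None): opening from 0.0 (shut) to 1.0 (fully open); strength is the grip in N (None keeps the last); returns when the fingers have stopped.
- robot.sleep(seconds).
- robot.inverse_kinematics(position, orientation): joint angles nearest the present ones, or None.
- robot.sense(): the state.
- robot.grab_frame(name): name is "side" or "top" or "wrist"; returns a dict with "image" (420x560x3 uint8, red, green, blue), "range_z" (420x560 float32, m along the optical axis (not along the pixel's ray), 0 where there is no reading), "fx", "fy", "cx", "cy" (pixels), "dist_coeffs" ([k1, k2, p1, p2, k3] as OpenCV has them; the pictures are not rectified), "R" (3x3) and "t" (3): a world point X has camera coordinates R X + t. Camera axes: x right, y down, z forward; pixel columns grow to the right and rows downward; lengths in m; the calibration is good to about 2 mm. A picture is of the moment at which its call begins.
A pose or a line that the arm cannot do raises robot.IKError and nothing moves.
- robot.close_job(): hands the job in; it is judged then, once.
The state is a dict: "t": time; "joint_pos": joint angles; "joint_velocities": joint speeds; "effort": joint torques, N m; "tcp_pos": TCP position; "tcp_rot": TCP orientation; "wrist_force": force on the tool from outside, world axes, zero at the start; "torque": the same for the moment, N m; "opening": opening from 0.0 (shut) to 1.0 (fully open); "gripper_force": force on a finger pad.
Only numpy, scipy, OpenCV 4.12 (cv2) and the standard library are available. Lean on these libraries where they do the work, as an engineer would, in place of code of your own. Each camera call takes 0.05 s, during which the arm holds its last target. There are 200 camera calls.

## Working session

There is one attempt and no reset: what is moved stays moved. The work goes in short steps, each a Python script; the robot and the scene stay as the last script left them, time stands still between calls to the robot, and variables do not carry over. Pictures are saved under pics/ and viewed, at most 10 in all, crops included, and the job is handed in when it is done.

```bash
ls; mkdir -p pics; python3 - <<'E'
from plant import robot
import cv2,pickle,numpy as np
fs={}
for n in("top","side"):
    f=robot.grab_frame(n);fs[n]=f
    cv2.imwrite(f"pics/{n}0.png",cv2.cvtColor(f["image"],cv2.COLOR_RGB2BGR))
    print(n,f["fx"],f["cx"],f["cy"],f["dist_coeffs"],(-f["R"].T@f["t"]).round(3),f["R"].round(2).tolist())
pickle.dump(fs,open("f0.pkl","wb"))
s=robot.sense();print(robot.nose_length,s)
E
```

```text
pics
top 468.7324191449567 288.41737830972636 207.4090354950714 [0.0538814 0.        0.        0.        0.       ] [0.387 0.004 1.254] [[0.01, -1.0, 0.01], [-0.99, -0.01, -0.16], [0.16, -0.0, -0.99]]
side 539.9596394773284 275.9698731388907 204.10178238850736 [-0.20237693  0.          0.          0.          0.        ] [-0.025  0.722  0.705] [[-0.77, -0.63, 0.02], [-0.38, 0.44, -0.81], [0.51, -0.64, -0.58]]
0.011 {'t': 0.1, 'joint_pos': array([ 1.28010791,  0.46941279, -0.04856781,  1.53359322,  0.0240679 ,
        1.14100235, -0.08231372]), 'joint_velocities': array([ 0.00084272, -0.00203798,  0.00065284, -0.00224749, -0.00292212,
       -0.00188032,  0.00070014]), 'effort': array([ 5.58450097e-05, -5.11520183e+01, -4.72228986e-02, -2.38390195e+01,
        1.07130301e-02,  4.34158661e-03,  1.23429561e-05]), 'tcp_pos': array([ 0.17456828, -0.65150216,  0.24132325]), 'tcp_rot': array([-3.13976161e+00,  4.75266239e-05,  2.61766554e-01]), 'wrist_force': array([ 0.31485607,  0.68487088, -0.61552592]), 'torque': array([-0.00394542, -0.07171324,  0.00342467]), 'gripper_force': 0.0, 'opening': 0.9985883663225066}
```

View pics/top0.png

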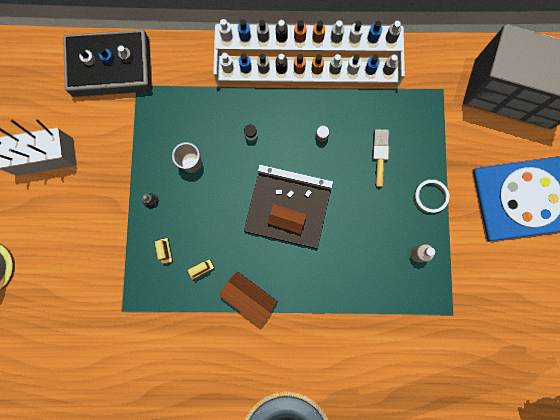

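View pics/side0.png

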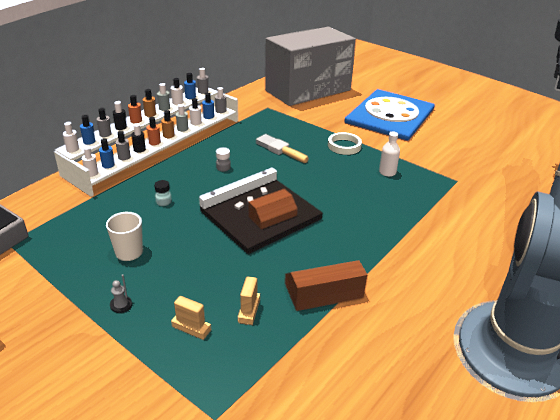

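Top view, candidates:
- **Scraper:** block A at (164,250) and block B at (201,270). Robot's left is image left, so I take A.
- **Plinth:** small one on the bed at (288,219), large one on the mat at (249,298). I take the one on the bed.
- **Chips:** (278,191), (290,194) and (308,194).
- **Fence:** runs from (260,168) to (331,184).

In the side view, A is at (190,317) and B at (249,300).

```bash
cat > h.py <<'E'
import numpy as np,cv2
def cloud(f):
    h,w=f["range_z"].shape;v,u=np.mgrid[:h,:w]
    K=np.array([[f["fx"],0,f["cx"]],[0,f["fy"],f["cy"]],[0,0,1]])
    p=cv2.undistortPoints(np.stack([u,v],-1).reshape(-1,1,2).astype(np.float64),K,np.array(f["dist_coeffs"])).reshape(h,w,2)
    z=f["range_z"].astype(float)
    X=np.dstack([p[...,0]*z,p[...,1]*z,z])
    P=(X-f["t"])@f["R"]; P[z==0]=np.nan
    return P
def rect(xy):
    (c,s,a)=cv2.minAreaRect((np.asarray(xy)*1000).astype(np.float32)); return np.round(c,1),np.round(s,1),round(a,1)
E
python3 - <<'E'
import pickle,cv2;from h import *
fs=pickle.load(open("f0.pkl","rb"))
for n in fs:
    f=fs[n];P=cloud(f);I=f["image"].astype(int)
    def sel(lo,hi,box,m=None):
        q=(P[...,2]>lo)&(P[...,2]<hi)&(P[...,0]>box[0])&(P[...,0]<box[1])&(P[...,1]>box[2])&(P[...,1]<box[3])
        if m is not None:q&=m
        return q
    g=sel(-.01,.01,(.3,.6,-.4,.4));print(n,"mat z",np.nanmedian(P[g][:,2]))
    a=(250,168) 
    if n=="top":
        for k,(u,v) in dict(A=(164,250),B=(201,270),pl=(288,219),c0=(278,191),c1=(290,194),c2=(308,194),fl=(262,168),fr=(331,184),big=(249,298),glue=(424,254),fig=(150,200),cup=(186,157),potA=(251,131),potB=(322,132),tape=(432,196),brush=(380,160)).items(): print(k,P[v,u].round(3))
    J=(.42,.72,-.17,.15)
    sat=I.max(2)-I.min(2)
    for k,lo,hi,b,m in (("fence",.036,.052,J,(sat<40)&(I.max(2)>110)),("bed",.013,.025,J,I.max(2)<90),("plinthtop",.054,.068,J,None),("scrA top",.054,.07,(.3,.46,.2,.36),None),("scrA all",.008,.07,(.3,.46,.2,.36),None),("chips",.012,.036,J,(sat<40)&(I.max(2)>120))):
        q=sel(lo,hi,b,m).astype(np.uint8)
        N,L,S,_=cv2.connectedComponentsWithStats(q)
        for i in range(1,N):
            if S[i,4]>=8: X=P[L==i];print(k,S[i,4],X.mean(0).round(4),*rect(X[:,:2]))
im=cv2.cvtColor(fs["side"]["image"],cv2.COLOR_RGB2BGR)[160:350,110:340]
im2=cv2.cvtColor(fs["top"]["image"],cv2.COLOR_RGB2BGR)[150:290,140:345]
a=cv2.resize(im,None,fx=2.6,fy=2.6,interpolation=2)[:,:];b=cv2.resize(im2,(a.shape[1],494))
cv2.imwrite("pics/crop1.png",cv2.resize(np.hstack([a,b]),(800,330)))
E
```

```text
top mat z 0.0008697126796068821
A [0.464 0.313 0.056]
B [0.414 0.216 0.063]
pl [ 0.545 -0.     0.063]
c0 [nan nan nan]
c1 [ 0.617 -0.005  0.027]
c2 [ 0.618 -0.053  0.029]
fl [0.683 0.07  0.044]
fr [ 0.641 -0.112  0.049]
big [0.346 0.095 0.058]
glue [ 0.459 -0.338  0.086]
fig [0.595 0.361 0.039]
cup [0.721 0.28  0.003]
potA [0.783 0.101 0.049]
potB [ 0.781 -0.088  0.054]
tape [ 0.621 -0.39   0.001]
brush [ 0.715 -0.248  0.02 ]
fence 496 [ 0.6633 -0.018   0.0441] [663.9 -18.2] [199.1  19.6] 77.5
bed 2964 [0.5747 0.0019 0.0199] [576.3   1.6] [199.9 163.6] 77.4
plinthtop 469 [0.5553 0.0006 0.0595] [553.9   1.2] [90.  38.1] 73.1
scrA top 58 [0.4509 0.3196 0.061 ] [451.6 319.7] [18.4 19.9] 14.3
scrA top 157 [0.4177 0.2253 0.0621] [417.5 225.8] [19.9 48.4] 27.8
scrA all 138 [0.4472 0.3165 0.0394] [446.1 318.1] [26.1 26.6] 4.6
scrA all 255 [0.4169 0.2226 0.0472] [417.9 225.5] [25.9 63.3] 29.2
chips 23 [0.6236 0.0254 0.0275] [623.9  25.5] [ 9.2 13.4] 1.2
chips 28 [ 0.6192 -0.0055  0.0275] [618.8  -5.4] [ 9.8 17.3] 46.6
chips 27 [ 0.6208 -0.0528  0.028 ] [620.8 -52.6] [10.9 15.9] 54.6
side mat z -0.000672144348124803
fence 558 [ 0.6656 -0.0076  0.0413] [665.5 -13.2] [199.4  24.4] 76.7
bed 2969 [0.5741 0.0268 0.0181] [586.3   4.2] [201.2 181.9] 77.5
plinthtop 444 [0.5599 0.0065 0.0576] [560.1   5.5] [92.4 38.8] 74.2
scrA top 267 [0.4182 0.232  0.0602] [420.1 230.2] [20.6 49. ] 28.6
scrA top 115 [0.4519 0.3243 0.0597] [453.1 322.7] [16.7 19.8] 10.1
scrA all 684 [0.413  0.2376 0.04  ] [418.4 232.1] [25.6 59.1] 27.8
scrA all 474 [0.4484 0.3254 0.0351] [449.  321.2] [28.  26.6] 11.8
chips 457 [ 0.6609 -0.005   0.0276] [665.  -13.2] [199.1  20.2] 77.6
chips 36 [ 0.6263 -0.0509  0.0242] [628.7 -53.1] [13.6 40. ] 39.9
chips 27 [ 0.628  -0.0061  0.0241] [628.2  -6.6] [11.  34.3] 41.5
chips 42 [0.6302 0.0261 0.0234] [632.4  23. ] [17.7 34.9] 13.8
```

View pics/crop1.png

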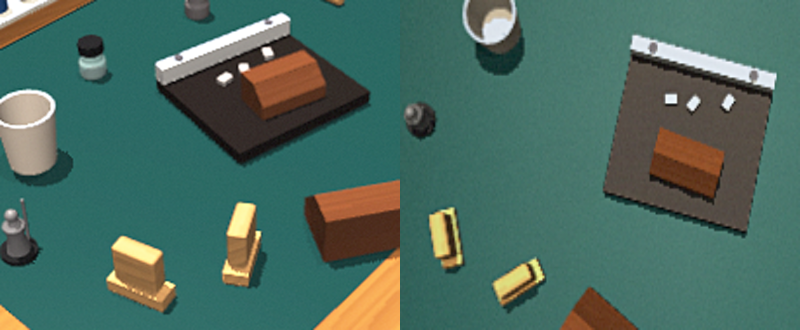

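The crop confirms A (lower left, about 0.46, 0.32) as the leftmost scraper, the small plinth on the bed, and three chips between it and the fence. Next I check reach, then take a close wrist look at A and at the jig.

```bash
cat >> h.py <<'E'
from scipy.spatial.transform import Rotation as Ro
def down(psi,yj=0.,tilt=0.):
    "tool down, closing axis at psi+90deg; tilt about jig y towards jig +x"
    return (Ro.from_euler('z',yj)*Ro.from_euler('y',-tilt)*Ro.from_euler('z',psi-yj)*Ro.from_euler('x',np.pi)).as_euler('xyz')
def save(f,n): cv2.imwrite(f"pics/{n}.png",cv2.cvtColor(f["image"],cv2.COLOR_RGB2BGR))
E
python3 - <<'E'
import pickle;from h import *
from plant import robot
fs=pickle.load(open("f0.pkl","rb"))
for n in fs:
    P=cloud(fs[n]);q=(P[...,0]>.41)&(P[...,0]<.53)&(P[...,1]>.27)&(P[...,1]<.37)
    for lo,hi in((.054,.07),(.01,.025)):
        X=P[q&(P[...,2]>lo)&(P[...,2]<hi)];print(n,lo,len(X),X.mean(0).round(4),*rect(X[:,:2]))
yj=-.218;O=np.array([.597,-.0006])
def w(x,y,z): return np.r_[O+[x*np.cos(yj)-y*np.sin(yj),x*np.sin(yj)+y*np.cos(yj)],z]
for nm,p,psis,t in(("A",[.467,.319,.06],(.2,.2+np.pi,.2-np.pi),0),("sweep+",w(.022,.08,.075),(yj,yj+np.pi),0),("sweep-",w(.022,-.13,.075),(yj,yj+np.pi),0),("push",w(-.11,-.007,.07),(yj+np.pi/2,yj-np.pi/2),0),("press",w(-.02,0,.09),(yj+np.pi/2,yj-np.pi/2),np.pi/4),("press25",w(.0,0,.09),(yj+np.pi/2,yj-np.pi/2),.44)):
    for s in psis:
        j=robot.inverse_kinematics(p,down(s,yj,t));print(nm,round(s,2),None if j is None else np.round(j,2))
robot.goto([.45,.31,.26],down(.2));f=robot.grab_frame("wrist");save(f,"w1")
s=robot.sense();print(s["t"],s["tcp_pos"],s["joint_pos"].round(2))
pickle.dump(f,open("w1.pkl","wb"))
P=cloud(f)
q=(P[...,0]>.41)&(P[...,0]<.53)&(P[...,1]>.27)&(P[...,1]<.37)
for lo,hi in((.054,.07),(.01,.025)):
    X=P[q&(P[...,2]>lo)&(P[...,2]<hi)]
    if len(X):print("wrist",lo,len(X),X.mean(0).round(4),*rect(X[:,:2]))
E
```

```text
top 0.054 156 [0.4652 0.3227 0.0611] [465.7 322.9] [46.9 21.5] 15.6
top 0.01 103 [0.4615 0.3166 0.0156] [468.8 311.5] [63.7 53.4] 14.1
side 0.054 314 [0.4666 0.3274 0.0601] [468.4 326.4] [48.  20.9] 13.9
side 0.01 289 [0.4601 0.3308 0.0162] [468.1 326.4] [65.  26.4] 14.4
A 0.2 [-0.03  0.7  -0.88  1.92  0.7   0.87 -2.66]
A 3.34 [-0.09  0.66 -0.8   1.92  0.63  0.83  0.54]
A -2.94 [-0.09  0.66 -0.8   1.92  0.63  0.83  0.54]
sweep+ -0.22 [ 0.12  0.63 -0.42  1.75  0.33  0.84 -2.24]
sweep+ 2.92 [ 0.37  0.74 -0.81  1.73  0.64  0.96  0.66]
sweep- -0.22 [ 0.31  0.55 -0.21  1.84  0.16  0.76 -1.78]
sweep- 2.92 [ 0.66  0.66 -0.71  1.82  0.55  0.87  1.04]
push 1.35 [ 0.43  0.5  -0.69  2.09  0.49  0.71 -0.8 ]
push -1.79 [ 0.75  0.74 -1.18  2.08  0.88  0.95  2.  ]
press 1.35 [ 0.68  0.78 -1.18  2.35  2.08  1.04 -2.15]
press -1.79 [ 0.68  0.78 -1.18  2.35  2.08  1.04  0.99]
press25 1.35 [-0.12  0.4  -0.04  2.16  0.79  0.23 -1.11]
press25 -1.79 [ 0.73  0.74 -1.18  2.11  1.46  0.84  1.59]
3.6333 [0.45048151 0.30946272 0.25982584] [ 0.22  0.52 -1.24  1.77  0.52  1.23 -2.53]
wrist 0.054 726 [0.4688 0.3242 0.0607] [468.2 324.1] [48. 20.] 13.7
wrist 0.01 254 [0.4839 0.3236 0.0151] [468.6 324.2] [62.7 25.8] 13.6
```

```bash
python3 - <<'E'
import pickle;from h import *
from plant import robot
o=down(.239-np.pi)
robot.grip(.65,60)
robot.goto([.4684,.3242,.13],o)
robot.move_straight([.4684,.3242,.048],vel=.1)
robot.grip(0.0,60);s=robot.sense();print(s["t"],s["opening"],s["gripper_force"],s["tcp_pos"])
robot.move_straight([.4684,.3242,.2],vel=.2)
robot.goto([.53,.01,.27],down(-.218+np.pi));robot.sleep(.1)
f=robot.grab_frame("wrist");save(f,"w2");pickle.dump(f,open("w2.pkl","wb"));pickle.dump(robot.grab_frame("side"),open("s2.pkl","wb"))
s=robot.sense();print(s["t"],s["opening"],s["gripper_force"],s["tcp_pos"],s["wrist_force"],s["joint_pos"].round(2))
E
```

```text
7.9583 0.22038577944519924 59.66042697429657 [0.468764   0.32463727 0.04868923]
10.3083 0.22144179374810605 59.06957566738129 [0.5298214  0.01142661 0.26990671] [ 0.20323555  0.23091396 -1.57593295] [ 0.86  0.52 -1.31  1.8   0.53  1.25  0.76]
```

View pics/w2.png

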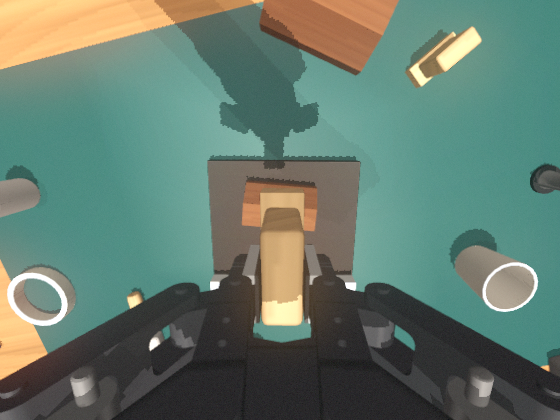

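The wrist view shows the block gripped at (282,265), the bed's front edge from (210,160) to (358,158), and the plinth at (280,205). The fence ends at (225,280) and (345,285) are partly hidden by the fingers.

```bash
python3 - <<'E'
import pickle;from h import *
f=pickle.load(open("w2.pkl","rb"));P=cloud(f);I=f["image"].astype(int);yj=-.218
v,u=np.mgrid[:420,:560]
roi=(u>200)&(u<370)&(v>145)&(v<300)
bed=roi&(abs(P[...,2]-.02)<.005)
fe=roi&(abs(P[...,2]-.044)<.005)&((I.max(2)-I.min(2))<40)&(I.max(2)>130)&((u<245)|(u>322))
pl=roi&(abs(P[...,2]-.06)<.0025)&(v<240)
for k,q in(("bed",bed),("fence",fe),("pl",pl)):
    n,L,S,_=cv2.connectedComponentsWithStats(q.astype(np.uint8))
    for i in range(1,n):
        if S[i,4]>30: X=P[L==i];print(k,S[i],X.mean(0).round(4),*rect(X[:,:2]))
    X=P[q];print(k,"all",len(X),*rect(X[:,:2]))
# edges of the bed by line fits along rows/cols
B=P[bed]
c,s=np.cos(yj),np.sin(yj)
X=(P-np.r_[.597,-.0006,0])@np.array([[c,-s,0],[s,c,0],[0,0,1]]);
print("approx jig-frame extents bed",np.nanpercentile(X[bed],[.5,99.5],axis=0).round(4))
print("fence",np.nanpercentile(X[fe],[2,98],axis=0).round(4))
print("pl top",np.nanpercentile(X[pl],[1,99],axis=0).round(4))
for nm,sgn in(("y+",1),("y-",-1)):
    pts=[]
    for x0 in np.arange(-.095,.03,.006):
        q=bed&(abs(X[...,0]-x0)<.003);yy=X[q][:,1]*sgn;pts.append((x0,sgn*np.nanmax(yy)))
    print(nm,np.polyfit(*np.array(pts).T,1).round(4))
pts=[]
for y0 in np.arange(-.09,.09,.006):
    q=bed&(abs(X[...,1]-y0)<.003);pts.append((y0,np.nanmin(X[q][:,0])))
print("front",np.polyfit(*np.array(pts).T,1).round(4))
E
```

```text
bed [  207   160   153   117 10017] [0.5622 0.0082 0.0191] [579.3   2.4] [200.4 163.3] 77.4
bed all 10017 [579.3   2.4] [200.4 163.3] 77.4
fence [210 280  10  10  73] [ 0.6416 -0.1081  0.0427] [ 643.  -107.8] [13.1 11.8] 81.0
fence [345 281  11  10  83] [0.6825 0.0748 0.0427] [683.6  74. ] [14.2 11.4] 78.3
fence all 156 [663.1 -16.4] [199.8  12.5] 77.6
pl [242 201  18  26 413] [ 0.551  -0.0319  0.059 ] [550.7 -31.9] [21.1 31.3] 75.9
pl [304 206  13  25 271] [0.5714 0.037  0.059 ] [571.8  37.5] [14.7 30.7] 77.6
pl all 684 [560.7   0.9] [90.1 30.8] 72.8
approx jig-frame extents bed [[-0.099  -0.1002  0.017 ]
 [ 0.0627  0.0983  0.0224]]
fence [[ 0.0625 -0.1007  0.0394]
 [ 0.0736  0.0984  0.0445]]
pl top [[-0.0531 -0.0512  0.0576]
 [-0.018   0.0383  0.0606]]
y+ [-0.0011  0.0986]
y- [-0.0034 -0.1006]
front [ 0.0024 -0.099 ]
```

```bash
cat >> h.py <<'E'
yj=-.219;O=np.array([.5994,-.0022]);G=.0487   # G: TCP above block underside
def w(x,y,z): return np.r_[O+[x*np.cos(yj)-y*np.sin(yj),x*np.sin(yj)+y*np.cos(yj)],z]
def jig(P): c,s=np.cos(yj),np.sin(yj);return (P-np.r_[O,0])@np.array([[c,-s,0],[s,c,0],[0,0,1]])
E
python3 - <<'E'
import pickle;from h import *
from plant import robot
o=down(yj+np.pi)
robot.goto(w(.024,.082,.16),o)
print(robot.move_straight(w(.024,.082,.022+G),vel=.1,contact_N=8),robot.sense()["tcp_pos"]-w(.024,.082,.022+G))
print(robot.move_straight(w(.024,-.135,.022+G),vel=.1,contact_N=15))
s=robot.sense();print(s["t"],jig(s["tcp_pos"]),s["wrist_force"],s["opening"])
robot.move_straight(w(.024,-.15,.2),vel=.25)
for n in("top","side"): f=robot.grab_frame(n);save(f,n+"3");pickle.dump(f,open(n+"3.pkl","wb"))
a,b=[cv2.imread(f"pics/{n}3.png") for n in("top","side")]
cv2.imwrite("pics/c3.png",np.hstack([cv2.resize(a[120:300,200:400],(400,360)),cv2.resize(b[120:300,150:350],(400,360))]))
print(robot.sense()["t"])
E
```

```text
False [0.00051589 0.00041292 0.00066601]
False
14.375 [ 0.02395757 -0.13438373  0.07076183] [ 0.5672862  -0.2078458  -1.00649422] 0.22630885057631014
15.1417
```

View pics/c3.png

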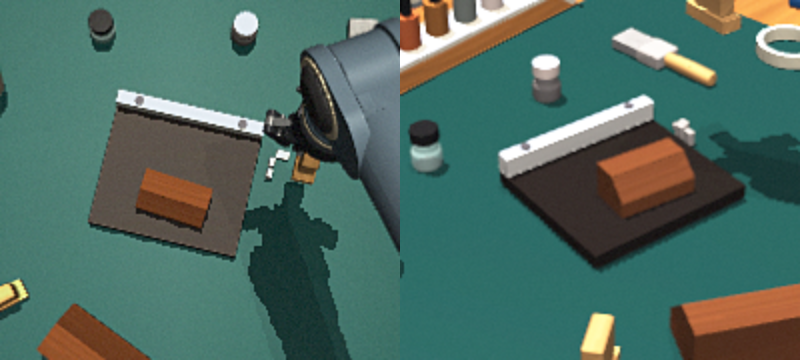

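Bed clear: the three chips lie on the bench right of the bed, around (275,165) in the left crop. The plinth stands undisturbed. Next, the push.

```bash
python3 - <<'E'
import pickle;from h import *
from plant import robot
y=-.0046;z=.023+G;o=down(yj-np.pi/2)
d=np.r_[.7071,0,-.7071]; tip=np.array([.021,y,.049]);back=tip-(G+.04)*d
j=robot.inverse_kinematics(w(*back),down(yj-np.pi/2,yj,np.pi/4));print(j)
robot.goto(w(-.12,y,.17),o)
print(robot.move_straight(w(-.107,y,z),vel=.15,contact_N=8))
print(robot.move_straight(w(-.012,y,z),vel=.05,contact_N=10),jig(robot.sense()["tcp_pos"]))
print(robot.move_straight(w(.006,y,z),vel=.02,contact_N=10))
s=robot.sense();print(s["t"],jig(s["tcp_pos"]),s["wrist_force"],s["torque"],s["opening"])
for n in("top","side"): f=robot.grab_frame(n);save(f,n+"4");pickle.dump(f,open(n+"4.pkl","wb"))
a,b=[cv2.imread(f"pics/{n}4.png") for n in("top","side")]
cv2.imwrite("pics/c4.png",np.hstack([cv2.resize(a[120:300,200:400],(400,360)),cv2.resize(b[120:300,150:350],(400,360))]))
E
```

```text
[ 0.54755011  0.5371382  -0.95613553  2.39122299  2.07625989  0.8101348
  0.83925377]
False
False [-0.01203812 -0.00457591  0.07181642]
True
19.7667 [-0.00368645 -0.00467709  0.07095254] [-0.87867516  0.68831068 -0.48626711] [ 0.00831776 -0.0566526   0.04456071] 0.2239553578415369
```

View pics/c4.png

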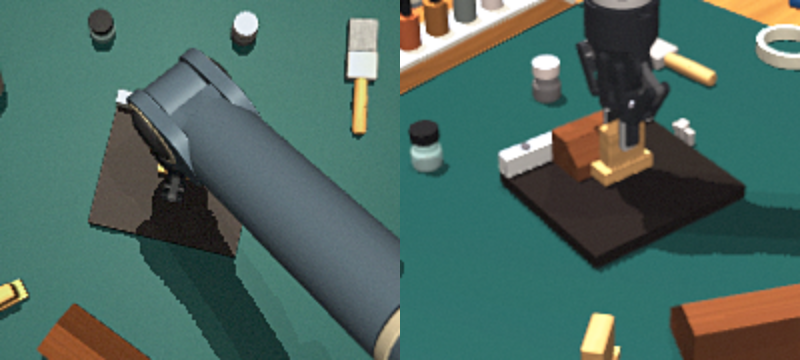

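The side crop shows the plinth against the fence with the block behind it at (622,165). Contact came at the predicted x. I'll squeeze gently to square it, back off, tilt and press.

```bash
python3 - <<'E'
import pickle;from h import *
from plant import robot
y=-.0046;z=.023+G
for x in(-.003,-.002,-.001):
    robot.move_straight(w(x,y,z),vel=.02);robot.sleep(.1);s=robot.sense();F=jig(np.r_[O,0]+s["wrist_force"]);print(x,F.round(1),s["torque"].round(2),jig(s["tcp_pos"]).round(4))
    if F[0]<-12:break
robot.move_straight(w(-.05,y,z),vel=.1);robot.move_straight(w(-.09,y,.2),vel=.25)
f=robot.grab_frame("side");pickle.dump(f,open("s5.pkl","wb"))
P=jig(cloud(f));q=(abs(P[...,2]-.058)<.003)&(abs(P[...,0]-.03)<.05)&(abs(P[...,1])<.07);print("plinth top",rect(P[q][:,:2]))
d=np.r_[.7071,0,-.7071];tip=np.array([.0205,y,.049]);ori=down(yj-np.pi/2,yj,np.pi/4)
robot.goto(w(*(tip-(G+.09)*d)),ori)
robot.sleep(.2);s=robot.sense();F0=s["wrist_force"];print("free",s["t"],F0.round(2),(jig(s["tcp_pos"])-(tip-(G+.09)*d)).round(4))
robot.move_straight(w(*(tip-(G+.01)*d)),vel=.1,contact_N=10)
c=robot.move_straight(w(*(tip-(G-.006)*d)),vel=.02,contact_N=6)
robot.sleep(.2);s=robot.sense();print(c,s["t"],((jig(s["tcp_pos"])-tip)).round(4),"depth",((jig(s["tcp_pos"])-tip)@d+G).round(4),jig(np.r_[O,0]+s["wrist_force"]-F0).round(1),s["torque"].round(2))
E
```

```text
-0.003 [-0.9  0.4 -1.7] [-0.05  0.23 -0.03] [-0.0032 -0.0048  0.0715]
-0.002 [-4.7 -1.9  1. ] [ 0.01  1.32 -0.07] [-0.0031 -0.0048  0.0715]
-0.001 [-7.9 -1.4  2.4] [ 0.04  1.75 -0.06] [-0.0029 -0.0048  0.0715]
plinth top (array([42.3, -0.5]), array([92.3, 39.5]), 89.8)Traceback (most recent call last):
  File "<stdin>", line 11, in <module>
plant.IKError: the arm cannot take that pose within its joint ranges
```

```bash
python3 - <<'E'
import pickle;from h import *
from plant import robot
y=-.0046
d=np.r_[.7071,0,-.7071];tip=np.array([.0205,y,.049]);ori=down(yj-np.pi/2,yj,np.pi/4)
print(robot.sense()["joint_pos"].round(2),robot.sense()["t"])
for dx,dz in((0,.08),(0,.05),(-.02,.05),(.02,.08),(0,0)):
    p=tip-(G+.035)*d+[dx,0,dz];j=robot.inverse_kinematics(w(*p),ori);print(dx,dz,None if j is None else j.round(2))
for t in(.3,.5,.6,.7): 
    j=robot.inverse_kinematics(w(*(tip-(G+.035)*d)),down(yj-np.pi/2,yj,t));print(t,None if j is None else j.round(2))
E
```

```text
[ 0.78  0.5  -1.16  1.92  0.52  1.08  2.32] 22.3
0 0.08 [ 0.23  0.21 -0.53  2.35  1.87  0.45  0.95]
0 0.05 [ 0.11  0.27 -0.4   2.38  2.05  0.48  0.75]
-0.02 0.05 [ 0.12  0.25 -0.44  2.42  2.04  0.5   0.74]
0.02 0.08 [ 0.21  0.24 -0.49  2.31  1.87  0.44  0.97]
0 0 [ 0.07  0.39 -0.37  2.41  2.25  0.58  0.54]
0.3 [ 0.58  0.5  -0.89  2.1   0.95  0.63  1.97]
0.5 [ 0.33  0.38 -0.6   2.24  1.35  0.41  1.51]
0.6 [ 0.07  0.34 -0.31  2.31  1.76  0.34  1.05]
0.7 [ 0.05  0.36 -0.32  2.37  2.1   0.45  0.7 ]
```

```bash
python3 - <<'E'
import pickle;from h import *
from plant import robot
y=-.0046
d=np.r_[.7071,0,-.7071];tip=np.array([.0205,y,.049]);ori=down(yj-np.pi/2,yj,np.pi/4)
b=tip-(G+.03)*d
robot.goto(w(*(b+[0,0,.08])),ori);robot.move_straight(w(*b),vel=.1,contact_N=8)
robot.sleep(.3);s=robot.sense();F0=s["wrist_force"];np.save("F0.npy",F0);print("free",s["t"],F0.round(2),(jig(s["tcp_pos"])-b).round(4),s["opening"],s["gripper_force"])
for n in("top","side"): f=robot.grab_frame(n);save(f,n+"6")
robot.move_straight(w(*(tip-(G+.01)*d)),vel=.06,contact_N=10)
c=robot.move_straight(w(*(tip-(G-.006)*d)),vel=.02,contact_N=6)
robot.sleep(.2);s=robot.sense();print(c,s["t"],"depth",((jig(s["tcp_pos"])-tip)@d+G).round(4),jig(np.r_[O,0]+s["wrist_force"]-F0).round(1),s["torque"].round(2))
f=robot.grab_frame("side");save(f,"side7")
a,b=[cv2.imread(f"pics/side{n}.png") for n in(6,7)]
cv2.imwrite("pics/c7.png",np.hstack([cv2.resize(x[130:280,180:330],(400,400),interpolation=2) for x in(a,b)]))
E
```

```text
free 24.8167 [ 0.36  0.83 -1.62] [0.0002 0.0001 0.0006] 0.22351482975923706 59.28724229335785
True 26.1583 depth -0.0 [-3.  -1.2  3.8] [ 0.02  0.42 -0.  ]
```

View pics/c7.png

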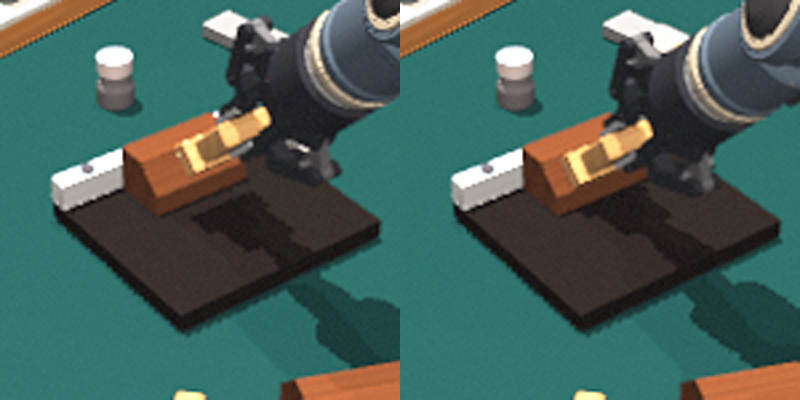

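The sole sits flat on the slope (right crop, about (605,150)) and contact came at the predicted depth. Now I ramp to about 10 N.

```bash
python3 - <<'E'
from h import *
from plant import robot
d=np.r_[.7071,0,-.7071];tip=np.array([.0205,-.0046,.049]);F0=np.load("F0.npy")
def F():
    robot.sleep(.25);s=robot.sense();f=jig(np.r_[O,0]+s["wrist_force"]-F0);return f,-f@d,s
for k in np.arange(.001,.007,.0005):
    robot.move_straight(w(*(tip-(G-k)*d)),vel=.02);f,n,s=F();print(k,f.round(1),n.round(1),s["torque"].round(2),((jig(s["tcp_pos"])-tip)@d+G).round(4))
    if n>10:break
robot.sleep(.8);f,n,s=F();print(s["t"],f,n,s["opening"],s["gripper_force"])
f=robot.grab_frame("side");P=jig(cloud(f));q=(abs(P[...,2]-.058)<.003)&(abs(P[...,0]-.045)<.03)&(abs(P[...,1])<.07);print(rect(P[q][:,:2]))
save(f,"side8");a=cv2.imread("pics/side8.png");t=robot.grab_frame("top");save(t,"top8")
cv2.imwrite("pics/c8.png",np.hstack([cv2.resize(a[130:280,180:330],(400,400),interpolation=2),cv2.resize(cv2.imread("pics/top8.png")[130:280,215:365],(400,400),interpolation=2)]))
E
```

```text
0.001 [-10.   -2.5  11.6] 15.3 [-0.08  0.4  -0.21] 0.0
27.7583 [-9.42396335 -2.02194792 12.44047513] 15.460344445799358 0.22325624961394236 61.37965679168701
(array([40.3,  2.5]), array([88.4, 44.2]), 89.7)
```

View pics/c8.png

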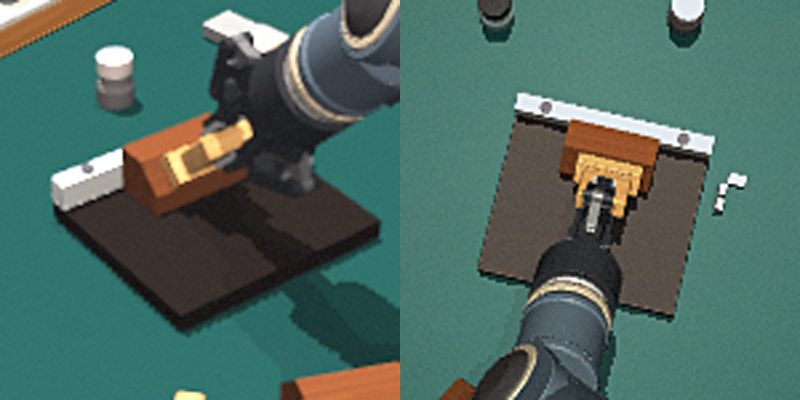

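The plinth is flush and square to the fence, and the chips are on the bench. The push reads 15 N, so I ease it to about 10 N and hand in.

```bash
python3 - <<'E'
from h import *
from plant import robot
d=np.r_[.7071,0,-.7071];tip=np.array([.0205,-.0046,.049]);F0=np.load("F0.npy")
k=.001
for _ in range(8):
    robot.sleep(.5);s=robot.sense();f=jig(np.r_[O,0]+s["wrist_force"]-F0);n=-f@d;print(round(k,5),f.round(1),n.round(1))
    if 9.3<n<11.7:break
    k+=np.clip((10.5-n)/20000,-.0003,.0003);robot.move_straight(w(*(tip-(G-k)*d)),vel=.02)
robot.sleep(.5);s=robot.sense();print(s["t"],-jig(np.r_[O,0]+s["wrist_force"]-F0)@d)
if 8.5<n<12.5: print(robot.close_job())
E
```

```text
0.001 [-9.5 -1.4 13.3] 16.2
0.00072 [-8.1 -0.9 10.6] 13.2
0.00058 [-8.  -0.5  9.4] 12.3
0.00049 [-6.6 -0.4  9.4] 11.3
31.1083 9.802307623410723
the job is handed in; nothing more can be done
None
```

The job is handed in at 31 s: all three chips are off the bed onto the bench, and the plinth is flush and square against the fence, held there by the gripped block with a diagonal push of about 10 N.

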